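Put the sanding blocks back in their fitted trays

TASK

Tidy away the four sanding blocks, each flat into its own fitted tray, down on the felt inside the rim and lengthwise with the tray, same side up as now: the brown cork block in the tray with green felt, the pale hardwood block in the red one, the flat felt-faced block in the blue one and the aluminium sanding beam in the yellow one. Leave the wax cake and everything else where they are.

Things in the scene. Friction and masses are not known exactly. Their poses are not given: they have to be found in the camera images.
- cork: Mottled brown cork sanding block, 60 (x) x 100 (y) x 34 (z) mm. Origin: centre of its underside; y along its length, x across, z up. Loose, lies flat, long side roughly pointing away from the robot (within 20 degrees).
- hardwood: Plain pale hardwood sanding block, 43 (x) x 75 (y) x 22 (z) mm. Origin: centre of its underside; y along its length, x across, z up. Loose, lies flat, long side roughly pointing away from the robot (within 20 degrees).
- felt_block: Flat wooden block faced with dark grey-green felt on top, 34 (x) x 110 (y) x 12 (z) mm; the firm part to grip is 10 mm high. Origin: centre of its underside; y along its length, x across, z up. Loose, lies flat, long side roughly pointing away from the robot (within 20 degrees).
- beam: Aluminium sanding beam, a silvery square bar with a dark screw head near each end of its top, 25 (x) x 110 (y) x 25 (z) mm. Origin: centre of its underside; y along its length, x across, z up. Loose, lies flat, long side roughly pointing away from the robot (within 20 degrees).
- tray_green: Shallow pale wooden tray, fixed, 92 x 132 x 13 mm, floor of green felt; pocket 80 (x) x 120 (y) mm, 10 mm larger per side than the cork block. Origin: centre of underside; y along its length (within 9 degrees of away from the robot), z up. Felt 5 mm above origin; rim 6 mm thick, 8 mm above the felt, with a 50 mm finger gap amid each long side (base there 5 mm high or less). Trays in one row, any order.
- tray_red: Shallow pale wooden tray, fixed, 75 x 107 x 13 mm, floor of red felt; pocket 63 (x) x 95 (y) mm, 10 mm larger per side than the hardwood block. Origin: centre of underside; y along its length (within 9 degrees of away from the robot), z up. Felt 5 mm above origin; rim 6 mm thick, 8 mm above the felt, with a 50 mm finger gap amid each long side (base there 5 mm high or less). Trays in one row, any order.
- tray_blue: Shallow pale wooden tray, fixed, 66 x 142 x 13 mm, floor of blue felt; pocket 54 (x) x 130 (y) mm, 10 mm larger per side than the felt-faced block. Origin: centre of underside; y along its length (within 9 degrees of away from the robot), z up. Felt 5 mm above origin; rim 6 mm thick, 8 mm above the felt, with a 50 mm finger gap amid each long side (base there 5 mm high or less). Trays in one row, any order.
- tray_yellow: Shallow pale wooden tray, fixed, 57 x 142 x 13 mm, floor of yellow felt; pocket 45 (x) x 130 (y) mm, 10 mm larger per side than the aluminium beam. Origin: centre of underside; y along its length (within 9 degrees of away from the robot), z up. Felt 5 mm above origin; rim 6 mm thick, 8 mm above the felt, with a 50 mm finger gap amid each long side (base there 5 mm high or less). Trays in one row, any order.
- wax: Round yellow cake of wax with a wick hole, 78 mm across, 44 mm high, loose; lies in the row of the blocks and is not to be moved. Origin: centre of its underside.

How it is judged:
By the outcome, as a careful person would: the job done as asked, in the order asked, and still so for the second after the job is handed in, with the robot touching nothing.
It also fails if it takes over 93 s, if anything falls off the work surface, if the arm or the gripper's body presses on something with over 40 N, if the wrist force passes 120 N, or if a joint passes its speed limit or range.

ROBOT

A 7-joint arm with a two-finger parallel gripper is mounted at the origin on a cart in front of the work surface, level with it; the furniture and walls round the work are solid. World frame = base frame: x ahead of the robot, y to its left, z up, the work surface at z = 0. Lengths are in m, angles in rad, forces in N, time in s.
With the tool pointing down it reaches from about 0.425 to 0.925 m from the base axis. Payload 6.8 kg.
Tool frame: the origin (TCP) lies at the very end of the fingers, on their centre line; the grasp point (between the pads) lies 19 mm behind it; z points along the fingers, y is the line along which they close (so a half turn about z gives the same grasp; the last joint's range is limited). The gripper opens to 85 mm and grips with 20 to 120 N. Pads are 22 mm wide; open, the fingers measure 114 mm over their backs; the gripper's body (76 mm by 85 mm) begins 54 mm behind the grasp point. The pads swing forward as they close: fully open they stand 13 mm farther back than shut.
Start: joints at [-1.323, 0.477, 0.022, 1.555, -0.011, 1.109, -0.083], TCP at [0.235, 0.633, 0.231] pointing down, gripper open.
Joint ranges: [-2.96, 2.96], [-0.34, 2.1], [-1.41, 1.46], [0.24, 2.44], [-1.37, 4.51], [0.17, 1.92], [-2.96, 2.96]. Speed limits (rad/s): [2.39, 2.39, 3.14, 3.14, 3.14, 3.14, 3.14].

INTERFACE

Orientations are given as a unit quaternion [w, x, y, z].
In Python, from station import bot gives the robot as it stands.
- The arm moves only by the tool jog_arm, never from a script. Its argument "motion" is a list of rows, each a list of 7 numbers: the turn, a rotation vector about the tool's x, y, z in rad, then the shift along the tool's x, y, z in mm, then the finger opening in mm, from 0 to 85.4. A call has 1 to 10 rows; each row is the pose to reach, as a shift and turn from the pose commanded when the call began, along the tool's axes at that moment; what a row does not reach only later rows make up. A row lasts 1/8 s, in which the tool goes at most 62.5 mm and 10.7 degrees, less where a joint would pass 70% of its speed; a pose out of reach is approached as far as the arm can. A call with a gripper value outside its range is refused whole. The fingers move at their own pace and stop on an object; "grip_force" is the grip in N (left out, the last holds). Time passes only in rows, so rows that repeat a pose let the fingers close. It gives the time, the measured TCP pose, the force, the opening and the grip force at its end, in the units of the state.
- bot.get_obs(): the state, without advancing time (a new reading comes with each control period).
- bot.read_camera(name): name is "scene" or "top" or "wrist"; returns a dict with "pixels" (384x512x3 uint8, red, green, blue), "camera_matrix" (3x3 intrinsics, pixels), "distortion" ([k1, k2, p1, p2, k3] as OpenCV has them; the pictures are not rectified), "T" (4x4, takes a point from camera to world coordinates); the wrist camera has in their place "tool_from_camera" (4x4, takes a point from camera to tool coordinates, whose origin is the TCP and whose axes are the flange's). Camera axes: x right, y down, z forward; pixel columns grow to the right and rows downward; lengths in m; the calibration is good to about 2 mm. A picture is of the moment at which its call begins: read the wrist's pose just before it. There is no depth.
- bot.hand_in(): hands the job in; it is judged then, once.
Trained networks look in a picture, given as the dict that the camera call returned (one of the last four; its "shot" number tells which), for a name from the list of things; names that differ only in an ending like _2 or _b are one class to them, and where a whole thing is asked for, a point or a joint stands for the part that bears it (a point fixed in the world has none). Each returns a list of dicts, best first, with "score" (0 to 1); they miss things now and then, are a little off and sometimes report something else, mostly with a low value. They report only what shows in the picture. A call takes as long as a camera call.
- bot.spot_in(thing, picture): "xy" ([column, row] in pixels, amid what is visible of it).
- bot.tip_of(thing, picture): "xy" ([column, row] in pixels: a listed point, or the origin of a listed thing).
The state is a dict: "t": time; "q": joint angles; "joint_vel": joint speeds; "joint_torque": joint torques, N m; "eef_pos": TCP position; "tool_rot": TCP orientation; "contact_force": force on the tool from outside, world axes, zero at the start; "torque": the same for the moment, N m; "gripper_width": opening from 0.0 (shut) to 1.0 (fully open); "grasp_force": force on a finger pad.
Only numpy, scipy, OpenCV 4.12 (cv2) and the standard library are available. Lean on these libraries where they do the work, as an engineer would, in place of code of your own. Each camera call takes 0.05 s, during which the arm holds its last target. There are 200 camera calls.

## Working session

There is one attempt and no reset: what is moved stays moved. The work goes in short steps, Python scripts to look and compute and a tool call to move; the robot and the scene stay as the last step left them, time stands still between calls to the robot, and variables do not carry over. Pictures are saved under pics/ and viewed, at most 14 in all, crops included, and the job is handed in when it is done.

Besides the shell and the picture viewer there is one more tool, called after "Request:" in YAML: its name, and indented under it one key for each argument. jog_arm: Moves the arm, as the interface text tells. Its arguments: {"type":"object","properties":{"motion":{"type":"array"},"grip_force":{"type":"number"}},"required":["motion"]}

```bash
mkdir -p pics; ls; cat > h.py <<'E'
import numpy as np, cv2
from station import bot
from scipy.spatial.transform import Rotation as R
def ray(pic,uv,z,T=None):
    T=pic["T"] if T is None else T
    T=np.array(T)
    p=cv2.undistortPoints(np.array(uv,float).reshape(-1,1,2),np.array(pic["camera_matrix"]),np.array(pic["distortion"])).reshape(-1,2)
    d=np.c_[p,np.ones(len(p))]@T[:3,:3].T
    o=T[:3,3]
    return o+d*((z-o[2])/d[:,2])[:,None]
def proj(pic,P):
    T=np.linalg.inv(np.array(pic["T"]))
    return cv2.projectPoints(np.array(P,float),cv2.Rodrigues(T[:3,:3])[0],T[:3,3],np.array(pic["camera_matrix"]),np.array(pic["distortion"]))[0].reshape(-1,2)
def save(pic,n): cv2.imwrite("pics/"+n,pic["pixels"][:,:,::-1])
E
python3 - <<'E'
from h import *
o=bot.get_obs();print({k:np.round(v,3).tolist() for k,v in o.items()})
p=bot.read_camera("top");save(p,"top.png")
H=dict(cork=34,hardwood=22,felt_block=12,beam=25,tray_green=5,tray_red=5,tray_blue=5,tray_yellow=5,wax=44)
for n in H:
    for r in bot.spot_in(n,p)[:2]: print(n,np.round(r["xy"],1),round(r["score"],2),ray(p,r["xy"],H[n]/1000)[0].round(4))
    for r in bot.tip_of(n,p)[:1]: print("  tip",np.round(r["xy"],1),round(r["score"],2),ray(p,r["xy"],0)[0].round(4))
q=bot.read_camera("scene");save(q,"scene.png")
print(np.round(p["T"],3),p["camera_matrix"])
E
```

```text
pics
{'t': 0.0, 'q': [-1.323, 0.478, 0.022, 1.556, -0.011, 1.109, -0.083], 'joint_vel': [-0.0, 0.001, 0.001, -0.0, 0.001, 0.002, -0.001], 'joint_torque': [-0.001, -59.643, 1.607, -28.119, 0.012, 0.009, -0.0], 'eef_pos': [0.235, 0.632, 0.23], 'tool_rot': [-0.0, 0.177, 0.984, -0.001], 'contact_force': [0.7, -0.156, -0.422], 'torque': [0.009, -0.001, -0.019], 'grasp_force': 0.0, 'gripper_width': 0.999}
cork [260.3 225.2] 0.71 [ 0.4415 -0.003   0.034 ]
  tip [261.8 224.5] 0.64 [ 0.4429 -0.0071  0.    ]
hardwood [210.8 219.3] 0.59 [0.4555 0.1147 0.022 ]
  tip [213.  216.9] 0.9 [0.4614 0.112  0.    ]
felt_block [170.4 220.6] 0.61 [0.4523 0.2139 0.012 ]
felt_block [223.2 150.1] 0.44 [0.6244 0.087  0.012 ]
  tip [170.3 218.9] 0.82 [0.4565 0.217  0.    ]
beam [308.5 226.1] 0.96 [ 0.4391 -0.1173  0.025 ]
beam [283.2 146.9] 0.63 [ 0.6293 -0.0589  0.025 ]
  tip [309.2 225.7] 0.79 [ 0.4398 -0.1226  0.    ]
tray_green [285.2 148.8] 0.96 [ 0.6286 -0.0653  0.005 ]
  tip [283.2 149.3] 0.65 [ 0.6284 -0.0608  0.    ]
  tip [180.8 148. ] 0.69 [0.6326 0.1939 0.    ]
tray_blue [226.5 150.1] 0.74 [0.6258 0.0794 0.005 ]
  tip [228.1 153.4] 0.65 [0.6184 0.0758 0.    ]
tray_yellow [344.7 152.4] 0.78 [ 0.6196 -0.2122  0.005 ]
  tip [342.8 150.3] 0.96 [ 0.6258 -0.2089  0.    ]
wax [352.8 222.7] 0.88 [ 0.4468 -0.2178  0.044 ]
  tip [348.1 220.7] 0.89 [ 0.4516 -0.218   0.    ]
[[-0.001 -0.996  0.085  0.45 ]
 [-1.     0.002  0.01   0.008]
 [-0.01  -0.085 -0.996  0.901]
 [ 0.     0.     0.     1.   ]] [[368.32693766   0.         251.82868432]
 [  0.         368.32693766 190.3084993 ]
 [  0.           0.           1.        ]]
```

```bash
python3 -c "
import cv2
a=cv2.imread('pics/top.png')[100:270,130:400];cv2.imwrite('pics/topc.png',cv2.resize(a,None,fx=2.96,fy=2.96,interpolation=cv2.INTER_CUBIC))"
```

```text
(no output)
```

View pics/topc.png

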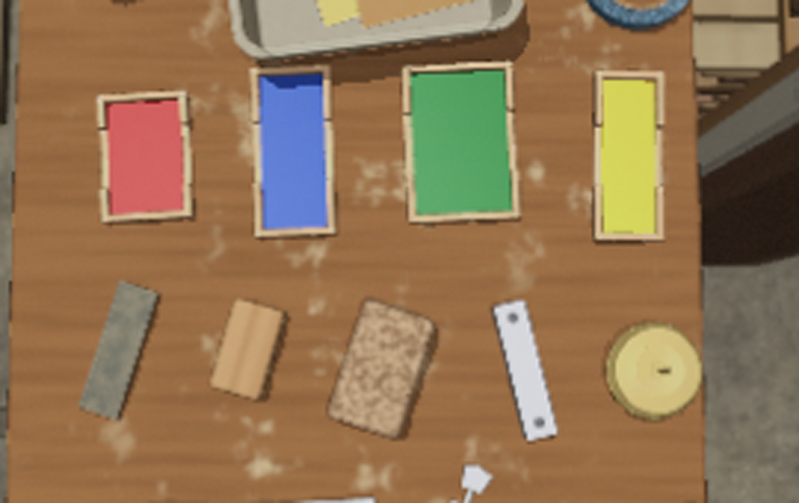

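View pics/scene.png

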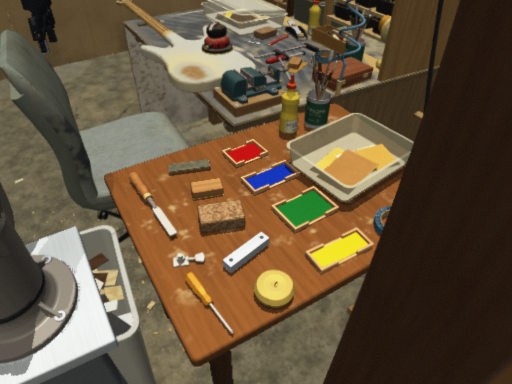

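Both views show four blocks in front, with the trays in the order red, blue, green, yellow from left to right and the wax at far right. Next I'll segment them for the poses.

```bash
cat > seg.py <<'E'
from h import *
D=dict(cork=(.034,60,100),hardwood=(.022,43,75),felt_block=(.012,34,110),beam=(.025,25,110),tray_green=(.005,80,120),tray_red=(.005,63,95),tray_blue=(.005,54,130),tray_yellow=(.005,45,130))
def pose(n,p,seed,tol,off=(0,0)):
    im=p["pixels"].copy()
    k=6
    im=cv2.resize(im,None,fx=k,fy=k,interpolation=cv2.INTER_LINEAR)
    lab=cv2.GaussianBlur(cv2.cvtColor(im,cv2.COLOR_RGB2LAB),(0,0),4).astype(float)
    s=(np.array(seed)+.5)*k-.5;s=s.astype(int)
    c=np.median(lab[s[1]-15:s[1]+16,s[0]-15:s[0]+16].reshape(-1,3),0)
    w=np.array([.5,1,1]) if n!='felt_block' and n!='beam' else np.array([.3,1,1])
    m=(np.linalg.norm((lab-c)*w,axis=2)<tol).astype(np.uint8)
    m=cv2.morphologyEx(m,cv2.MORPH_CLOSE,np.ones((25,25),np.uint8));m=cv2.morphologyEx(m,cv2.MORPH_OPEN,np.ones((25,25),np.uint8))
    _,L=cv2.connectedComponents(m)
    m=(L==L[s[1],s[0]]).astype(np.uint8)
    ct=max(cv2.findContours(m,cv2.RETR_EXTERNAL,cv2.CHAIN_APPROX_NONE)[0],key=len).reshape(-1,2)
    W=ray(p,(ct+.5)/k-.5,D[n][0])[:,:2]
    (cx,cy),(a,b),_=r=cv2.minAreaRect((W*1000).astype(np.float32))
    B=cv2.boxPoints(r);e=[B[1]-B[0],B[2]-B[1]];l=max(e,key=np.linalg.norm)
    l=l if l[0]>0 else -l
    return cx,cy,min(a,b),max(a,b),np.degrees(np.arctan2(l[1],l[0])),(ct+.5)/k-.5
if __name__=="__main__":
    p=bot.read_camera("top");v=p["pixels"].copy();v=cv2.resize(v,None,fx=4,fy=4)
    S=dict(cork=(259,225,25),hardwood=(214,219,18),felt_block=(170,219,11),beam=(308,226,25),tray_green=(286,149,30),tray_red=(178,153,30),tray_blue=(228,153,30),tray_yellow=(342,153,30))
    for n,(u,w,t) in S.items():
        r=pose(n,p,(u,w),t);print(n,np.round(r[:5],1),D[n][1:])
        cv2.polylines(v,[((r[5]+.5)*4).astype(int)],True,(255,0,255),1)
    cv2.imwrite("pics/seg.png",cv2.resize(v[400:1060,540:1580],(780,495))[:,:,::-1])
E
python3 seg.py
```

```text
cork [ 554.9  -29.3  818.2 1003.4   11.8] (60, 100)
hardwood [462.8 118.7  56.8  74.2 -16. ] (43, 75)
felt_block [459.2 216.1  33.5 108.3 -17.3] (34, 110)
beam [ 443.  -114.1   27.   111.6   13.6] (25, 110)
tray_green [631.7 -65.2  82.6 120.9   2.5] (80, 120)
tray_red [620.9 198.3  65.1  96.2   3. ] (63, 95)
tray_blue [622.5  74.6  53.3 124.4   1.7] (54, 130)
tray_yellow [ 619.5 -205.    48.   130.8   -1.3] (45, 130)
```

View pics/seg.png

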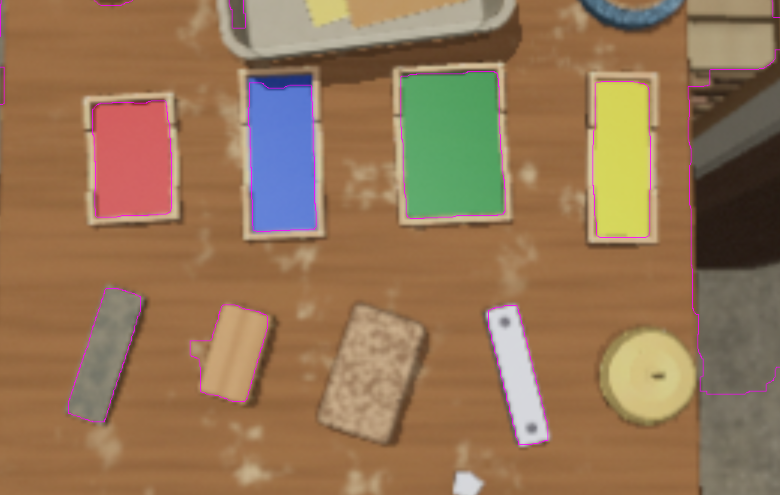

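The segmentation outlines fit everything except cork and hardwood, so I'll take those corners by hand from the crop. The blue tray loses about 6 mm at its far end to shadow.

```bash
python3 - <<'E'
from h import *
p=bot.read_camera("top")
for n,h,c in [("cork",.034,[(370,298),(436,320),(400,438),(330,412)]),("hardwood",.022,[(238,298),(287,313),(263,401),(211,384)])]:
    W=ray(p,np.array(c)/2.96+[130,100]-.33,h)[:,:2]*1000
    ax=(W[0]+W[1]-W[2]-W[3])/2; print(n,W.mean(0).round(1),np.linalg.norm(W-np.roll(W,1,0),axis=1).round(),np.degrees(np.arctan2(ax[1],ax[0])).round(1))
E
cat > plan.py <<'E'
# usage: plan.py x y longaxis_deg z(mm)  -> turn (rad about tool z) and tool shifts mm from current measured pose
import sys
from h import *
x,y,a,z=map(float,sys.argv[1:5])
o=bot.get_obs();q=o["tool_rot"];r=R.from_quat([q[1],q[2],q[3],q[0]]).as_matrix()
def tgt(d):
    yv=np.array([np.cos(np.radians(d)),np.sin(np.radians(d)),0]);zv=np.array([0,0,-1.]);return np.c_[np.cross(yv,zv),yv,zv]
rv=min((R.from_matrix(r.T@tgt(d)).as_rotvec() for d in (a+90,a-90)),key=np.linalg.norm)
print("rv",rv.round(3),"shift",(r.T@(np.array([x,y,z])-np.array(o["eef_pos"])*1000)).round(1),"t",o["t"],"pos",np.round(o["eef_pos"],4),"q",np.round(o["q"],2))
E
python3 plan.py 447 0 -17 120
```

```text
cork [445.3  -1. ] [96. 55. 97. 59.] -18.3
hardwood [459.6 107. ] [72. 42. 73. 44.] -16.0
rv [ 0.     0.    -0.059] shift [-419.  -519.3  111.3] t 1.1 pos [0.2351 0.6327 0.2313] q [-1.32  0.48  0.02  1.56 -0.01  1.11 -0.08]
```

Request:
jog_arm:
  motion:
    - [0,0,-0.05,-45,-23,5,85]
    - [0,0,-0.05,-90,-46,10,85]
    - [0,0,-0.05,-140,-70,15,85]
    - [0,0,-0.05,-185,-95,20,85]
    - [0,0,-0.05,-235,-120,25,85]
    - [0,0,-0.05,-280,-144,31,85]
    - [0,0,-0.05,-305,-200,45,85]
    - [0,0,-0.05,-327,-258,60,85]
    - [0,0,-0.05,-350,-315,75,85]
    - [0,0,-0.05,-372,-372,90,85]
  grip_force: 40

```text
t: 2.35
eef_pos: [0.4544, 0.1555, 0.142]
tool_rot: [0.001, 0.152, 0.988, 0.0]
contact_force: [1.8, 0.3, -0.1]
gripper_width: 0.993
grasp_force: 0.0
```

```bash
python3 plan.py 446 -1 -17.5 130
```

```text
rv [ 0.001  0.001 -0.   ] shift [ -39.1 -151.7   11.9] t 2.35 pos [0.4544 0.1555 0.142 ] q [-0.59  0.27  0.15  2.11 -0.06  0.76  0.86]
```

Request:
jog_arm:
  motion:
    - [0,0,0,-13,-50,4,85]
    - [0,0,0,-26,-101,8,85]
    - [0,0,0,-39,-152,12,85]
    - [0,0,0,-39,-152,12,85]

```text
t: 2.85
eef_pos: [0.4449, -0.0035, 0.13]
tool_rot: [-0.0, 0.156, 0.988, -0.001]
contact_force: [-0.2, 0.7, -0.8]
gripper_width: 0.995
grasp_force: 0.0
```

```bash
python3 - <<'E'
from h import *
o=bot.get_obs();p=bot.read_camera("wrist");cv2.imwrite("pics/w1.png",p["pixels"][:,:,::-1])
q=o["tool_rot"];Tt=np.eye(4);Tt[:3,:3]=R.from_quat([q[1],q[2],q[3],q[0]]).as_matrix();Tt[:3,3]=o["eef_pos"];T=Tt@np.array(p["tool_from_camera"])
print(np.round(p["tool_from_camera"],3), np.round(o["eef_pos"],4))
for r in bot.spot_in("cork",p)[:2]: print(r, ray(p,r["xy"],.034,T))
print(proj({**p,"T":T},[[.446,-.001,.034]]))
E
```

```text
[[ 0.001 -0.953 -0.304  0.078]
 [ 1.     0.001  0.     0.   ]
 [ 0.    -0.304  0.953 -0.143]
 [ 0.     0.     0.     1.   ]] [ 0.4449 -0.0035  0.13  ]
{'xy': [262.4, 185.9], 'score': 0.65} [[0.44069022 0.00342578 0.034     ]]
[[259.38865899 192.96095143]]
```

View pics/w1.png

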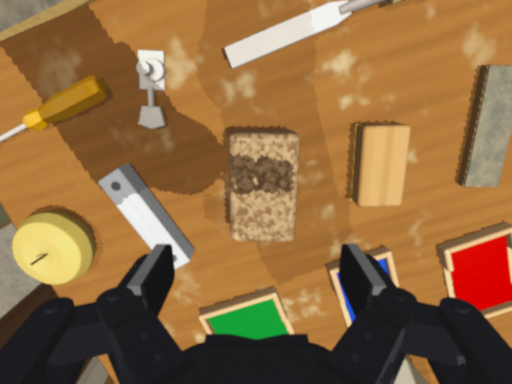

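The cork's top face is centred at about (263, 187) px and aligned with the tool. I'll descend on it, averaging the two estimates (443.5, 1).

```bash
python3 plan.py 443.5 1 -17.5 6
```

```text
rv [ 0.001  0.    -0.002] shift [  2.5  -0.4 124.2] t 2.95 pos [0.4459 0.0005 0.1302] q [-0.34  0.24  0.22  2.19 -0.08  0.71  1.21]
```

Request:
jog_arm:
  motion:
    - [0,0,0,2,0,50,85]
    - [0,0,0,2,0,95,85]
    - [0,0,0,2,0,115,85]
    - [0,0,0,2,0,124,85]
    - [0,0,0,2,0,124,85]
    - [0,0,0,2,0,124,30]
    - [0,0,0,2,0,124,30]
    - [0,0,0,2,0,124,30]
    - [0,0,0,2,0,124,30]
    - [0,0,0,2,0,124,30]
  grip_force: 40

```text
t: 4.2
eef_pos: [0.4446, 0.0015, 0.007]
tool_rot: [0.001, 0.152, 0.988, 0.0]
contact_force: [-0.6, 0.8, 5.6]
gripper_width: 0.695
grasp_force: 43.1
```

Request:
jog_arm:
  motion:
    - [0,0,0,0,0,-20,30]
    - [0,0,0,0,0,-60,30]
    - [0,0,0,0,0,-60,30]

```text
t: 4.58
eef_pos: [0.4458, 0.0014, 0.0686]
tool_rot: [0.003, 0.152, 0.988, 0.001]
contact_force: [0.2, -0.2, -1.3]
gripper_width: 0.695
grasp_force: 43.6
```

```bash
python3 plan.py 631 -65.5 2.5 60;python3 - <<'E'
from h import *
print(bot.get_obs()["contact_force"],bot.get_obs()["gripper_width"])
E
```

```text
rv [ 0.002  0.006 -0.35 ] shift [-196.7   -8.     9.6] t 4.575 pos [0.4458 0.0014 0.0686] q [-0.32  0.36  0.21  2.24 -0.14  0.55  1.26]
[ 0.20683503 -0.16459503 -1.33854228] 0.6945237160651144
```

Request:
jog_arm:
  motion:
    - [0,0,-0.08,-40,-2,0,30]
    - [0,0,-0.17,-85,-4,0,30]
    - [0,0,-0.26,-130,-6,0,30]
    - [0,0,-0.35,-175,-7,0,30]
    - [0,0,-0.35,-197,-8,0,30]
    - [0,0,-0.35,-197,-8,0,30]

```text
t: 5.32
eef_pos: [0.6299, -0.0666, 0.0651]
tool_rot: [0.0, -0.021, 1.0, -0.0]
contact_force: [-0.7, 0.7, -1.2]
gripper_width: 0.696
grasp_force: 43.6
```

```bash
python3 plan.py 631 -65.5 2.5 13;python3 - <<'E'
from h import *
p=bot.read_camera("wrist");save(p,"w2.png")
E
```

```text
rv [-0.     0.    -0.001] shift [-1.1  1.  52.1] t 5.325 pos [ 0.6299 -0.0666  0.0651] q [-0.08  0.6   0.12  1.79 -0.1   0.76  1.7 ]
```

View pics/w2.png

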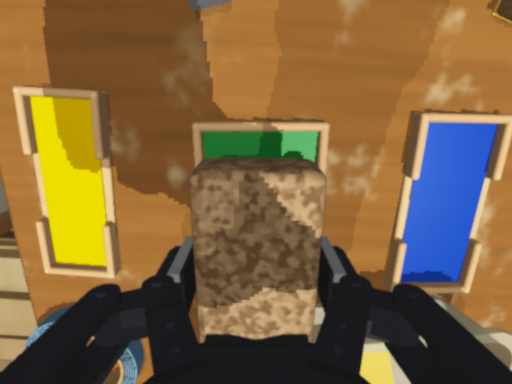

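The cork is centred over the green tray laterally (near rim at columns 192–329, block 193–327) and aligned. Lowering it now.

Request:
jog_arm:
  motion:
    - [0,0,0,-1,1,25,30]
    - [0,0,0,-1,1,42,30]
    - [0,0,0,-1,1,50,30]
    - [0,0,0,-1,1,52,30]
    - [0,0,0,-1,1,52,30]

```text
t: 6.0
eef_pos: [0.6304, -0.0647, 0.0144]
tool_rot: [0.0, -0.022, 1.0, -0.0]
contact_force: [-0.0, 0.6, -0.5]
gripper_width: 0.694
grasp_force: 43.6
```

Request:
jog_arm:
  motion:
    - [0,0,0,0,0,2,30]
    - [0,0,0,0,0,2,30]
    - [0,0,0,0,0,2,80]
    - [0,0,0,0,0,2,80]
    - [0,0,0,0,0,2,80]
    - [0,0,0,0,0,-20,80]
    - [0,0,0,0,0,-70,80]
    - [0,0,0,0,0,-110,80]
    - [0,0,0,0,0,-110,80]

```text
t: 7.12
eef_pos: [0.6327, -0.065, 0.1278]
tool_rot: [0.004, -0.022, 1.0, -0.0]
contact_force: [0.3, 0.3, 0.6]
gripper_width: 0.94
grasp_force: 0.0
```

```bash
python3 plan.py 461 109 -16.5 125;python3 - <<'E'
from h import *
p=bot.read_camera("wrist");save(p,"w3.png")
E
```

```text
rv [0.001 0.007 0.332] shift [163.9 181.4   1.6] t 7.125 pos [ 0.6327 -0.065   0.1278] q [-0.09  0.52  0.13  1.76 -0.09  0.86  1.69]
```

View pics/w3.png

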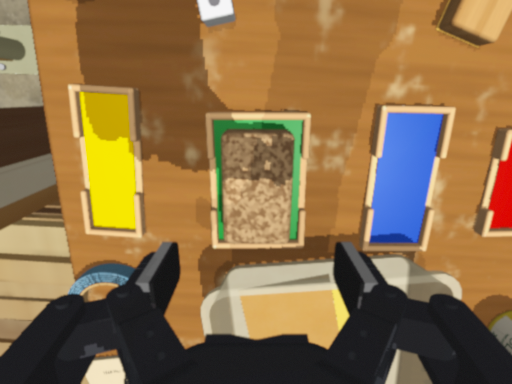

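The cork sits inside the green tray's rim (block at columns 221–296, rows 130–245). Next is the hardwood.

Request:
jog_arm:
  motion:
    - [0,0,0.08,40,44,0,80]
    - [0,0,0.16,80,88,0,80]
    - [0,0,0.24,120,132,0,80]
    - [0,0,0.33,160,176,0,80]
    - [0,0,0.33,164,181,0,80]
    - [0,0,0.33,164,181,0,80]

```text
t: 7.92
eef_pos: [0.4579, 0.1089, 0.1234]
tool_rot: [-0.0, 0.142, 0.99, -0.0]
contact_force: [0.4, 0.4, 0.0]
gripper_width: 0.936
grasp_force: 0.0
```

```bash
cat > wl.py <<'E'
import sys
from h import *
o=bot.get_obs();p=bot.read_camera("wrist");save(p,sys.argv[3])
q=o["tool_rot"];Tt=np.eye(4);Tt[:3,:3]=R.from_quat([q[1],q[2],q[3],q[0]]).as_matrix();Tt[:3,3]=o["eef_pos"];T=Tt@np.array(p["tool_from_camera"])
for r in bot.spot_in(sys.argv[1],p)[:2]: print(np.round(r["xy"]),round(r["score"],2), ray(p,r["xy"],float(sys.argv[2]),T).round(4))
np.savez("w.npz",T=T,K=p["camera_matrix"],d=p["distortion"])
E
python3 plan.py 461 109 -16.5 5;python3 wl.py hardwood .022 w4.png
```

```text
rv [-0.001 -0.001  0.004] shift [ -3.    1.1 118.4] t 7.925 pos [0.4579 0.1089 0.1234] q [-0.51  0.29  0.17  2.14 -0.07  0.72  0.99]
[259. 186.] 0.98 [[0.4545 0.1125 0.022 ]]
```

View pics/w4.png

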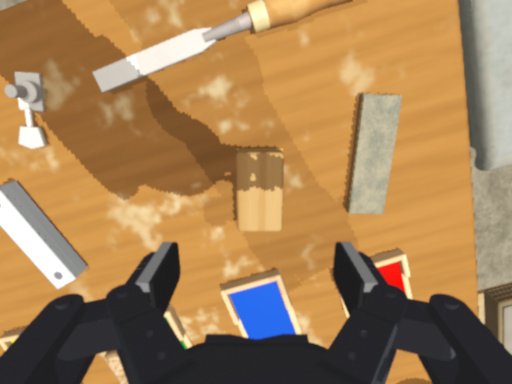

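The hardwood is centred at about (260, 190) px and aligned with the fingers.

Request:
jog_arm:
  motion:
    - [0,0,0,0,1,50,80]
    - [0,0,0,0,1,95,80]
    - [0,0,0,0,1,112,80]
    - [0,0,0,0,1,119,80]
    - [0,0,0,0,1,119,80]
    - [0,0,0,0,1,119,20]
    - [0,0,0,0,1,119,20]
    - [0,0,0,0,1,119,20]
    - [0,0,0,0,1,119,20]
    - [0,0,0,0,1,119,20]

```text
t: 9.28
eef_pos: [0.4592, 0.11, 0.0059]
tool_rot: [0.001, 0.142, 0.99, 0.0]
contact_force: [-0.9, -1.4, 4.5]
gripper_width: 0.478
grasp_force: 40.4
```

Request:
jog_arm:
  motion:
    - [0,0,0,0,0,0,20]
    - [0,0,0,0,0,-20,20]
    - [0,0,0,0,0,-60,20]
    - [0,0,0,0,0,-60,20]

```text
t: 9.78
eef_pos: [0.4606, 0.1106, 0.0676]
tool_rot: [0.003, 0.142, 0.99, 0.002]
contact_force: [0.0, 0.1, -1.9]
gripper_width: 0.482
grasp_force: 41.1
```

```bash
python3 plan.py 620.5 197.5 3 65
```

```text
rv [ 0.003  0.005 -0.338] shift [-128.9  128.4    3.7] t 9.775 pos [0.4606 0.1106 0.0676] q [-0.5   0.39  0.15  2.17 -0.11  0.58  1.02]
```

Request:
jog_arm:
  motion:
    - [0,0,-0.08,-30,30,0,20]
    - [0,0,-0.17,-60,60,0,20]
    - [0,0,-0.26,-95,95,0,20]
    - [0,0,-0.34,-129,128,0,20]
    - [0,0,-0.34,-129,128,0,20]
    - [0,0,-0.34,-129,128,0,20]

```text
t: 10.52
eef_pos: [0.6172, 0.1957, 0.0638]
tool_rot: [-0.001, -0.027, 1.0, -0.0]
contact_force: [0.9, 0.3, -0.2]
gripper_width: 0.479
grasp_force: 41.1
```

```bash
python3 plan.py 620.5 197.5 3 11.5; python3 wl.py tray_red .005 w5.png
```

```text
rv [-0.001 -0.002  0.001] shift [-3.5  1.7 52.3] t 10.525 pos [0.6172 0.1957 0.0638] q [-0.45  0.62  0.07  1.75 -0.06  0.78  1.27]
[267. 168.] 0.59 [[0.5857 0.2018 0.005 ]]
```

View pics/w5.png

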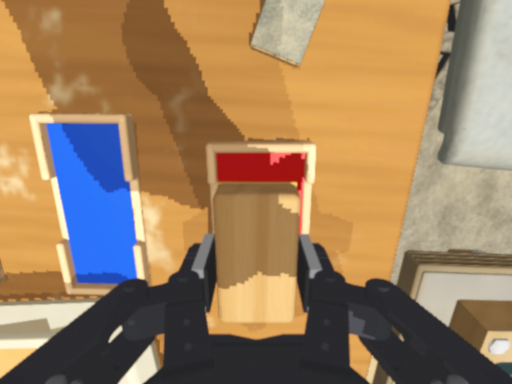

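The hardwood is about 4 px (3 mm) left of the red tray's centre line. I'll correct that while lowering.

Request:
jog_arm:
  motion:
    - [0,0,0,-3,3,22,20]
    - [0,0,0,-3,3,40,20]
    - [0,0,0,-3,3,50,20]
    - [0,0,0,-3,3,53,20]
    - [0,0,0,-3,3,53,20]

```text
t: 11.25
eef_pos: [0.6214, 0.1994, 0.0119]
tool_rot: [0.0, -0.027, 1.0, 0.0]
contact_force: [0.2, 0.2, -0.8]
gripper_width: 0.48
grasp_force: 41.1
```

Request:
jog_arm:
  motion:
    - [0,0,0,0,0,1.5,20]
    - [0,0,0,0,0,1.5,20]
    - [0,0,0,0,0,1.5,75]
    - [0,0,0,0,0,1.5,75]
    - [0,0,0,0,0,1.5,75]
    - [0,0,0,0,0,-20,75]
    - [0,0,0,0,0,-70,75]
    - [0,0,0,0,0,-110,75]
    - [0,0,0,0,0,-110,75]

```text
t: 12.38
eef_pos: [0.6243, 0.2004, 0.1276]
tool_rot: [0.004, -0.027, 1.0, 0.002]
contact_force: [-0.6, 0.3, 0.6]
gripper_width: 0.875
grasp_force: 0.0
```

```bash
python3 wl.py hardwood .022 w6.png; python3 plan.py 457 216 -17 125
```

```text
[256. 182.] 0.67 [[0.6187 0.2    0.022 ]]
rv [0.001 0.001 0.351] shift [163.4  25.4  -1.9] t 12.475 pos [0.6215 0.1995 0.1233] q [-0.46  0.55  0.08  1.71 -0.05  0.88  1.26]
```

View pics/w6.png

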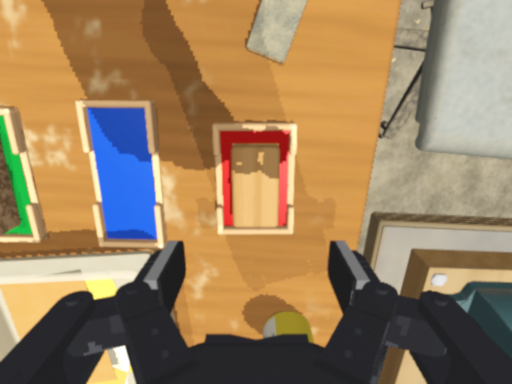

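The hardwood is flat inside the red tray with margins on all sides. Next is the felt block.

Request:
jog_arm:
  motion:
    - [0,0,0.08,40,6,0,75]
    - [0,0,0.17,80,12,0,75]
    - [0,0,0.26,120,19,0,75]
    - [0,0,0.35,160,25,0,75]
    - [0,0,0.35,163,25,0,75]
    - [0,0,0.35,163,25,0,75]

```text
t: 13.22
eef_pos: [0.4573, 0.2154, 0.1217]
tool_rot: [-0.0, 0.147, 0.989, -0.0]
contact_force: [0.5, 0.1, -0.5]
gripper_width: 0.878
grasp_force: 0.0
```

```bash
python3 wl.py felt_block .012 w7.png; python3 plan.py 457 216 -17 2
```

```text
[259. 182.] 0.87 [[0.4522 0.2201 0.012 ]]
rv [0.    0.001 0.   ] shift [  1.4   0.3 119.9] t 13.325 pos [0.4582 0.2153 0.1219] q [-0.68  0.35  0.14  2.06 -0.07  0.74  0.78]
```

View pics/w7.png

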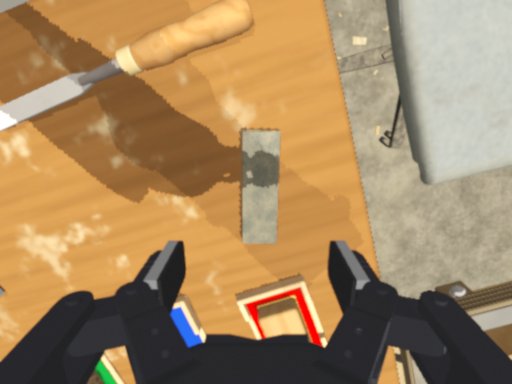

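The felt block is centred at about (260, 186) px and aligned. It's thin, so I'll pre-shape the fingers to 50 mm and feel for the table.

Request:
jog_arm:
  motion:
    - [0,0,0,1,2,45,50]
    - [0,0,0,1,2,90,50]
    - [0,0,0,1,2,107,50]
    - [0,0,0,1,2,114,50]
    - [0,0,0,1,2,117,50]
    - [0,0,0,1,2,118,50]
    - [0,0,0,1,2,119,50]
    - [0,0,0,1,2,119,50]

```text
t: 14.32
eef_pos: [0.457, 0.218, 0.0035]
tool_rot: [0.0, 0.147, 0.989, 0.0]
contact_force: [0.0, -0.5, 0.0]
gripper_width: 0.585
grasp_force: 0.0
```

```bash
python3 -c "
from h import *
o=bot.get_obs();print(o['contact_force'],o['eef_pos'],o['gripper_width'])
p=bot.read_camera('wrist');save(p,'w8.png')"
```

```text
[ 0.0452577  -0.54680758  0.04956576] [0.45700874 0.21799621 0.00345381] 0.5854898087532358
```

View pics/w8.png

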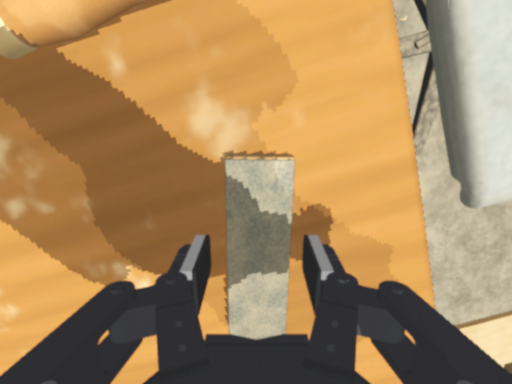

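The fingers straddle the felt block (columns 226–294, tips at about 205 and 308) with no contact yet. Lowering in small steps.

Request:
jog_arm:
  motion:
    - [0,0,0,0,0,1,50]
    - [0,0,0,0,0,2,50]
    - [0,0,0,0,0,2,50]

```text
t: 14.75
eef_pos: [0.4567, 0.2177, 0.0009]
tool_rot: [-0.0, 0.147, 0.989, -0.0]
contact_force: [-0.6, 0.0, -0.3]
gripper_width: 0.586
grasp_force: 0.0
```

Request:
jog_arm:
  motion:
    - [0,0,0,0,0,1,50]
    - [0,0,0,0,0,1,15]
    - [0,0,0,0,0,1,15]
    - [0,0,0,0,0,1,15]
    - [0,0,0,0,0,1,15]
    - [0,0,0,0,0,1,15]
  grip_force: 40

```text
t: 15.5
eef_pos: [0.4568, 0.2178, 0.0001]
tool_rot: [0.0, 0.147, 0.989, 0.0]
contact_force: [-0.6, -0.3, 4.2]
gripper_width: 0.382
grasp_force: 40.2
```

Request:
jog_arm:
  motion:
    - [0,0,0,0,0,-5,15]
    - [0,0,0,0,0,-25,15]
    - [0,0,0,0,0,-65,15]
    - [0,0,0,0,0,-65,15]

```text
t: 16.0
eef_pos: [0.4586, 0.2187, 0.0674]
tool_rot: [0.002, 0.147, 0.989, 0.002]
contact_force: [0.7, -0.5, -0.7]
gripper_width: 0.384
grasp_force: 39.9
```

```bash
python3 plan.py 625 75 2 65
```

```text
rv [ 0.003  0.004 -0.331] shift [-201.1  -89.     2.8] t 16.0 pos [0.4586 0.2187 0.0674] q [-0.67  0.44  0.13  2.09 -0.1   0.61  0.8 ]
```

Request:
jog_arm:
  motion:
    - [0,0,-0.08,-48,-21,0,15]
    - [0,0,-0.16,-97,-43,0,15]
    - [0,0,-0.25,-148,-65,0,15]
    - [0,0,-0.33,-190,-84,0,15]
    - [0,0,-0.33,-201,-89,0,15]
    - [0,0,-0.33,-201,-89,0,15]

```text
t: 16.75
eef_pos: [0.6225, 0.0736, 0.064]
tool_rot: [-0.001, -0.016, 1.0, -0.0]
contact_force: [-0.6, 0.1, -0.8]
gripper_width: 0.385
grasp_force: 39.9
```

```bash
python3 wl.py tray_blue .005 w9.png; python3 plan.py 625 75 2 6
```

```text
[264. 144.] 0.95 [[0.5748 0.0776 0.005 ]]
rv [ 0.001 -0.002  0.001] shift [-3.5 -0.9 58.3] t 16.85 pos [0.6215 0.0758 0.0643] q [-0.26  0.59  0.06  1.8  -0.05  0.75  1.43]
```

View pics/w9.png

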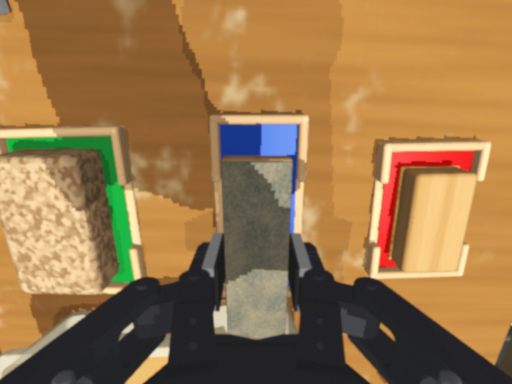

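The felt block is over the blue tray and centred to within about 1 mm sideways (258 against 259.5 px). I'll check the lengthwise offset.

```bash
python3 -c "
from h import *
w=np.load('w.npz');p=dict(camera_matrix=w['K'],distortion=w['d'],T=w['T'])
print(ray(p,[(258.5,158)],.076)+[.055,0,0],ray(p,[(259.5,115)],.013)+[.071,0,0],ray(p,[(259.5,125)],.013)+[.065,0,0])"
```

```text
[[0.62560749 0.07303389 0.076     ]] [[0.62553608 0.07359098 0.013     ]] [[0.62592642 0.07382286 0.013     ]]
```

Request:
jog_arm:
  motion:
    - [0,0,0,0,1,25,15]
    - [0,0,0,0,1,45,15]
    - [0,0,0,0,1,54,15]
    - [0,0,0,0,1,57,15]
    - [0,0,0,0,1,57,15]

```text
t: 17.48
eef_pos: [0.6233, 0.0751, 0.0082]
tool_rot: [0.0, -0.017, 1.0, 0.0]
contact_force: [0.3, 0.0, -0.2]
gripper_width: 0.386
grasp_force: 39.9
```

Request:
jog_arm:
  motion:
    - [0,0,0,0,0,2,15]
    - [0,0,0,0,0,3,15]
    - [0,0,0,0,0,3,15]
    - [0,0,0,0,0,3,55]
    - [0,0,0,0,0,3,55]
    - [0,0,0,0,0,3,55]
    - [0,0,0,0,0,-15,55]
    - [0,0,0,0,0,-60,55]
    - [0,0,0,0,0,-110,75]
    - [0,0,0,0,0,-110,75]

```text
t: 18.73
eef_pos: [0.6265, 0.0754, 0.1239]
tool_rot: [0.005, -0.017, 1.0, 0.001]
contact_force: [1.1, -0.3, 0.6]
gripper_width: 0.879
grasp_force: 0.0
```

```bash
python3 wl.py felt_block .017 w10.png; python3 plan.py 442 -113 14 125
```

```text
[258. 180.] 0.68 [[0.6193 0.0766 0.017 ]]
rv [ 0.     0.002 -0.21 ] shift [ 187.8 -181.8   -6.1] t 18.825 pos [0.6235 0.0752 0.1194] q [-0.27  0.52  0.07  1.77 -0.04  0.85  1.42]
```

View pics/w10.png

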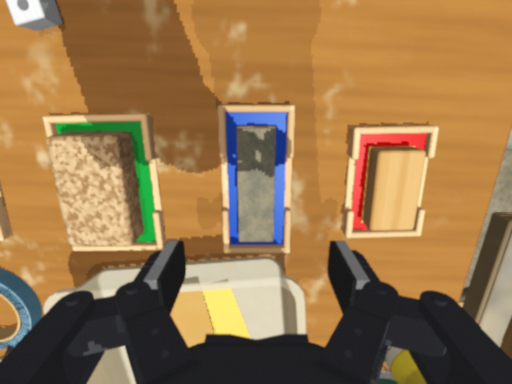

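The felt block lies inside the blue tray. I'll check its lengthwise margin numerically.

```bash
python3 -c "
from h import *
w=np.load('w.npz');p=dict(camera_matrix=w['K'],distortion=w['d'],T=w['T'])
print(ray(p,[(258,125),(258,241)],.017)[:,0],ray(p,[(258,112),(258,243)],.013)[:,0])"
```

```text
[0.57075695 0.68018352] [0.5603095  0.68451263]
```

Request:
jog_arm:
  motion:
    - [0,0,-0.05,40,-38,0,75]
    - [0,0,-0.1,80,-78,0,75]
    - [0,0,-0.15,120,-118,0,75]
    - [0,0,-0.21,160,-155,0,75]
    - [0,0,-0.21,187,-181,0,75]
    - [0,0,-0.21,187,-181,0,75]
    - [0,0,-0.21,187,-181,0,75]

```text
t: 19.7
eef_pos: [0.4425, -0.1117, 0.1176]
tool_rot: [-0.0, -0.122, 0.993, 0.0]
contact_force: [-0.4, 1.0, 0.1]
gripper_width: 0.879
grasp_force: 0.0
```

```bash
python3 wl.py beam .025 w11.png; python3 plan.py 442 -113 14 5
```

```text
[256. 185.] 0.77 [[ 0.4352 -0.1141  0.025 ]]
rv [0.    0.    0.002] shift [  1.6  -1.5 112.7] t 19.8 pos [ 0.4432 -0.1112  0.1177] q [ 0.07  0.28  0.05  2.17 -0.02  0.69  1.95]
```

View pics/w11.png

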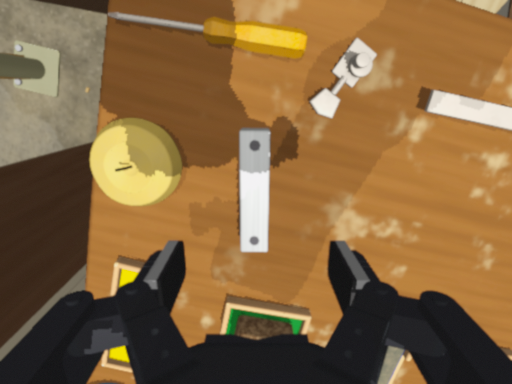

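The beam is centred at about (254.5, 190) px and aligned. The wax edge is at column 182, so I'll keep the opening at 55 mm.

Request:
jog_arm:
  motion:
    - [0,0,0,3,-2,45,55]
    - [0,0,0,3,-2,85,55]
    - [0,0,0,3,-2,104,55]
    - [0,0,0,3,-2,113,55]
    - [0,0,0,3,-2,113,55]
    - [0,0,0,3,-2,113,8]
    - [0,0,0,3,-2,113,8]
    - [0,0,0,3,-2,113,8]
    - [0,0,0,3,-2,113,8]
    - [0,0,0,3,-2,113,8]
  grip_force: 60

```text
t: 21.05
eef_pos: [0.4408, -0.1149, 0.006]
tool_rot: [0.001, -0.122, 0.993, -0.0]
contact_force: [-0.3, 0.2, 6.2]
gripper_width: 0.276
grasp_force: 59.5
```

Request:
jog_arm:
  motion:
    - [0,0,0,0,0,0,8]
    - [0,0,0,0,0,-20,8]
    - [0,0,0,0,0,-65,8]
    - [0,0,0,0,0,-65,8]

```text
t: 21.55
eef_pos: [0.4423, -0.1154, 0.0729]
tool_rot: [0.003, -0.122, 0.993, -0.001]
contact_force: [0.5, -0.1, -1.8]
gripper_width: 0.275
grasp_force: 59.3
```

```bash
python3 plan.py 621 -205.5 -1.5 65
```

```text
rv [-0.001  0.006  0.27 ] shift [-151.6 -130.6    9.1] t 21.55 pos [ 0.4423 -0.1154  0.0729] q [ 0.08  0.36  0.05  2.2  -0.03  0.57  1.96]
```

Request:
jog_arm:
  motion:
    - [0,0,0.07,-40,-34,0,8]
    - [0,0,0.14,-80,-69,0,8]
    - [0,0,0.21,-120,-103,0,8]
    - [0,0,0.27,-145,-125,2,8]
    - [0,0,0.27,-152,-130,4,8]
    - [0,0,0.27,-152,-130,4,8]
    - [0,0,0.27,-152,-130,4,8]

```text
t: 22.42
eef_pos: [0.6173, -0.2035, 0.0655]
tool_rot: [-0.001, 0.012, 1.0, 0.0]
contact_force: [-0.2, 0.8, -1.7]
gripper_width: 0.279
grasp_force: 59.2
```

```bash
python3 wl.py tray_yellow .005 w12.png; python3 plan.py 621 -205.5 -1.5 12
```

```text
[257. 143.] 0.93 [[ 0.569  -0.2013  0.005 ]]
rv [ 0.    -0.001  0.001] shift [-3.2 -1.8 54. ] t 22.525 pos [ 0.6179 -0.2037  0.066 ] q [ 0.13  0.62  0.13  1.75 -0.11  0.78  1.86]
```

View pics/w12.png

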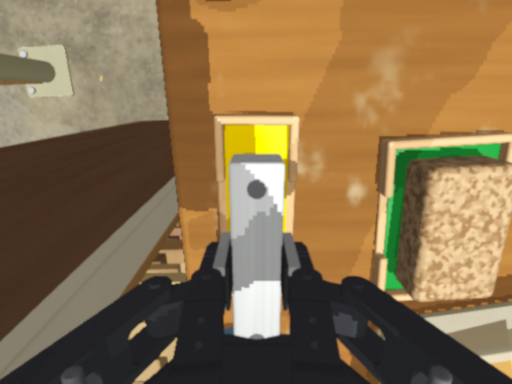

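The beam is centred laterally over the yellow tray (both about column 257).

```bash
python3 -c "
from h import *
w=np.load('w.npz');p=dict(camera_matrix=w['K'],distortion=w['d'],T=w['T'])
print(ray(p,[(257,163)],.0845)+[.055,0,0],ray(p,[(257,155)],.0595)+[.055,0,0],ray(p,[(257,116)],.013)+[.071,0,0],ray(p,[(257,125)],.013)+[.065,0,0])"
```

```text
[[ 0.62134856 -0.20182299  0.0845    ]] [[ 0.62245149 -0.20176533  0.0595    ]] [[ 0.62116518 -0.20120335  0.013     ]] [[ 0.62097037 -0.20133988  0.013     ]]
```

Aligned, so I'll lower straight down.

Request:
jog_arm:
  motion:
    - [0,0,0,0,0,25,8]
    - [0,0,0,0,0,43,8]
    - [0,0,0,0,0,51,8]
    - [0,0,0,0,0,53,8]
    - [0,0,0,0,0,53,8]

```text
t: 23.15
eef_pos: [0.6192, -0.2044, 0.0134]
tool_rot: [0.0, 0.013, 1.0, -0.0]
contact_force: [0.2, -0.6, -1.3]
gripper_width: 0.28
grasp_force: 59.2
```

Request:
jog_arm:
  motion:
    - [0,0,0,0,0,2,8]
    - [0,0,0,0,0,3,8]
    - [0,0,0,0,0,3,8]
    - [0,0,0,0,0,3,50]
    - [0,0,0,0,0,3,50]
    - [0,0,0,0,0,3,50]
    - [0,0,0,0,0,-20,50]
    - [0,0,0,0,0,-60,50]
    - [0,0,0,0,0,-120,50]
    - [0,0,0,0,0,-120,50]

```text
t: 24.4
eef_pos: [0.6224, -0.2056, 0.1384]
tool_rot: [0.005, 0.013, 1.0, -0.001]
contact_force: [0.5, 0.0, -0.9]
gripper_width: 0.588
grasp_force: 0.0
```

Request:
jog_arm:
  motion:
    - [0,0,0,45,0,-15,50]
    - [0,0,0,90,0,-30,50]
    - [0,0,0,135,0,-45,50]
    - [0,0,0,135,0,-45,50]

```text
t: 24.9
eef_pos: [0.4808, -0.2014, 0.1782]
tool_rot: [-0.001, 0.014, 1.0, 0.0]
contact_force: [0.0, 0.3, -0.7]
gripper_width: 0.586
grasp_force: 0.0
```

```bash
python3 -c "
from h import *
p=bot.read_camera('wrist');q=bot.read_camera('top');save(p,'w13.png')
a=cv2.resize(p['pixels'],(400,300));b=cv2.resize(q['pixels'][110:260,130:380],(667,400))
v=np.zeros((400,800,3),np.uint8);v[:300,:400]=a;v[:240,400:]=cv2.resize(b,(400,240));v=cv2.resize(q['pixels'][105:265,140:400],(780,480));c=cv2.resize(p['pixels'],(160,120));cv2.imwrite('pics/fin.png',v[:,:,::-1])"
```

```text
(no output)
```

View pics/w13.png

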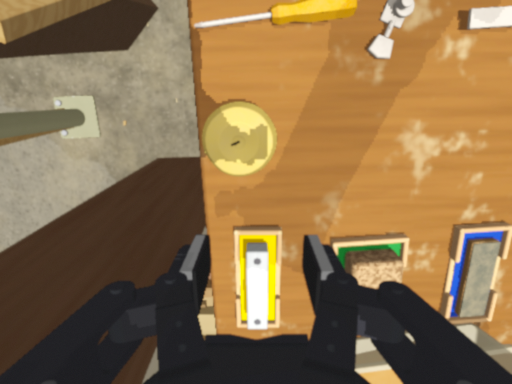

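The beam lies in the yellow tray with margins all round (beam columns 246–269, pocket 240–277) and the wax is untouched. The arm is clear, so I'm handing in.

```bash
python3 -c "
from h import *
print(bot.hand_in())"
```

```text
the job is handed in; nothing more can be done
None
```

All four blocks are in their own trays, the wax was not touched, and the job was handed in at about 25 s; I viewed 16 pictures, two over the limit of 14.

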